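# Shift the jar mill into third gear

## Task

The jar mill on the lab bench is stopped and its gear lever (the red ball knob in the H-shaped gate) was left in the left-hand column: put the mill into third gear for the next grind. With the fingertips, push the lever to neutral, across the gate to the right, and then forward, away from the robot, fully home into the far right slot marked with three dots, and leave it there. Only push it - do not grip the knob, do not force it, do not let it go into fourth (near right) - and leave the jar on the rollers and the glassware and sample pot around the mill where they stand.

Things in the scene. Friction and masses are not known exactly. Their poses are not given: they have to be found in the camera images.
- mill: bench jar mill, fixed: white gearbox 200 x 170 x 146 mm (x, y, z); on its +y side a blue roller bed 420 mm long carrying the grinding jar, on +x a motor 150 mm long. Origin: on the bench under the centre of the gearbox and straight below the lever's pivot, which is 60 mm up. Axes: x forward (away from the operator), y left along the rollers, z up; yawed up to 0.3 rad.
- gate_top (a point): centre of the top face of the aluminium gate plate (116 x 94 mm), 154 mm above the bench. Its H opening: two columns along mill x, 36 mm apart, joined at x = 0 by the neutral channel along y. Slots: first forward left (one dot), second back left (two dots), third forward right (three dots), fourth back right (four dots).
- knob (a point): centre of the lever's red ball knob, 38 mm in diameter, on a steel rod 10 mm thick; 190 mm from the pivot, so about 250 mm above the bench when upright and 238 mm at a slot's end. Only the knob and rod stand above the gate plate.
- lever_forward (a joint): tilt of the lever forward (+, to mill +x) or back (-), rad; 0 = neutral. Slots end at +0.28 (first or third home) and -0.28 (second or fourth) on a firm stop. The knob's mill x is 190 mm x sin(lever_forward). Moves for about 3 N at the knob, stays where left. It can cross the gate only while within about 0.03 of 0.
- lever_across (a joint): tilt of the lever right (+, to mill -y) or left (-), rad: -0.20 in the left column (first, second), +0.20 in the right column (third, fourth). The knob's mill y is -190 mm x sin(lever_across) x cos(lever_forward). Moves for about 2.5 N at the knob, stays where left; between the columns it moves only in neutral.
- third_home (a point): where the knob's centre is when the lever is fully home in third gear; fixed on the mill, at (52.5, -36.3, 239) mm from the mill's origin in its axes.
- jar: white ceramic grinding jar with a steel lid clamp, 130 mm in diameter and 190 mm long with the clamp, lying loose on the two rollers along mill y, its top 220 mm above the bench; origin: lowest point of the jar's underside, near mid-length. Leave it.
- flask: 100 ml volumetric flask with yellow contents and white stopper, standing in front of the gearbox: 64 mm in diameter, 184 mm tall; origin under its centre. Leave it.
- cylinder: glass measuring cylinder standing to the right of the mill, foot 73 mm, tube 34 mm in diameter, 236 mm tall; origin under its centre. Leave it.
- pot: screw-top sample pot to the right of the gearbox, 52 mm in diameter, 62 mm tall; origin under its centre. Leave it.

How it is judged:
By the outcome, as a careful person would: the job done as asked, in the order asked, and still so for the second after the job is handed in, with the robot touching nothing.
It also fails if it takes over 51 s, if anything falls off the work surface, if the arm or the gripper's body presses on something with over 40 N, if the wrist force passes 120 N, or if a joint passes its speed limit or range.

## Robot

A 6-joint arm with a two-finger parallel gripper is mounted at the origin on the work surface. World frame = base frame: x ahead of the robot, y to its left, z up, the work surface at z = 0. Lengths are in m, angles in rad, forces in N, time in s.
With the tool pointing down it reaches from about 0.325 to 0.775 m from the base axis. Payload 9.3 kg.
Tool frame: the origin (TCP) lies midway between the tips of the shut fingers; the grasp point (between the pads) lies 19 mm behind it; x points along the fingers, y is the direction in which the jaws open and shut, and the axes are right-handed (so a half turn about x gives the same grasp; the last joint's range is limited). The gripper opens to 85 mm and grips with 20 to 120 N. Pads are 22 mm wide; open, the fingers measure 114 mm over their backs; the gripper's body (76 mm by 85 mm) begins 54 mm behind the grasp point. The pads swing forward as they close: fully open they stand 13 mm farther back than shut.
Start: joints at [1.061, 0.259, 0.021, 1.334, 0, 1.418], TCP at [0.192, 0.515, 0.231] pointing down, gripper open.
Joint ranges: [-3.04, 3.04], [-0.91, 1.82], [-1.04, 1.36], [-1.92, 1.95], [-1.52, 1.45], [-3.14, 3.14]. Speed limits (rad/s): [2.22, 2.22, 2.79, 3.14, 3.14, 3.14].

## Interface

Orientations are given as a rotation vector (axis times angle).
In Python, from bench import manip gives the robot as it stands. The module is installed in compiled form; this text tells all that it offers.
- The arm moves only by the tool drive_tool, never from a script. Its argument "moves" is a list of rows, each a list of 7 numbers: the opening, from 0 (shut) to 1 (fully open), then the shift along the tool's x, y, z in mm, then the turn, a rotation vector about the tool's x, y, z in rad. A call has exactly 10 rows; each row is the pose to reach, as a shift and turn from the pose commanded when the call began, along the tool's axes at that moment; what a row does not reach only later rows make up. A row lasts 1/10 s, in which the tool goes at most 50 mm and 8.59 degrees, less where a joint would pass 70% of its speed; a pose out of reach is approached as far as the arm can. A call with a gripper value outside its range is refused whole. The fingers move at their own pace and stop on an object; "squeeze" is the grip in N (left out, the last holds). Time passes only in rows, so rows that repeat a pose let the fingers close, or fill a call up. It gives the time, the measured TCP pose, the force and the opening at its end, in the units of the state.
- manip.get_obs(): the state, without advancing time (a new reading comes with each control period).
- manip.get_image(name): name is "side" or "top" or "wrist"; returns the picture (420x560x3 uint8, red, green, blue); there is no depth.
- manip.camera_model(name): a dict with "K" (3x3 intrinsics, pixels), "world_from_camera" (4x4, takes a point from camera to world coordinates). Camera axes: x right, y down, z forward; pixel columns grow to the right and rows downward; lengths in m; the calibration is good to about 2 mm. A picture is of the moment at which its call begins: read the wrist's pose just before it. camera_model takes no time and is no camera call; for the wrist camera it gives the pose at the moment of the call.
- manip.job_done(): hands the job in, once; it reports no verdict.
Trained networks look in the newest picture that a camera, given by its name, has taken for a name from the list of things; names that differ only in an ending like _2 or _b are one class to them, and where a whole thing is asked for, a point or a joint stands for the part that bears it (a point fixed in the world has none). Each returns a list of dicts, best first, with "p" (0 to 1); they miss things now and then, are a little off and sometimes report something else, mostly with a low value. They report only what shows in the picture. A call takes as long as a camera call.
- manip.look_for(camera, thing): "bbox" ([left, top, width, height] in pixels, round what is visible of it).
- manip.regions_of(camera, thing): "mask" (420x560 bool, what is visible of it) and "bbox" ([left, top, width, height] in pixels, round what is visible of it).
- manip.landmark_of(camera, thing): "centre" ([column, row] in pixels: a listed point, or the origin of a listed thing).
The state is a dict: "time": time; "joints": joint angles; "joint_vel": joint speeds; "effort": joint torques, N m; "tcp_pos": TCP position; "ee_rot": TCP orientation; "ft_force": force on the tool from outside, world axes, zero at the start; "moment": the same for the moment, N m; "opening": opening from 0.0 (shut) to 1.0 (fully open).
Only numpy, scipy, OpenCV 4.12 (cv2) and the standard library are available. Lean on these libraries where they do the work, as an engineer would, in place of code of your own. Each camera call takes 0.05 s, during which the arm holds its last target.

## Working session

There is one attempt and no reset: what is moved stays moved. The work goes in short steps, Python scripts to look and compute and a tool call to move; the robot and the scene stay as the last step left them, time stands still between calls to the robot, and variables do not carry over. Pictures are saved under pics/ and viewed, and the job is handed in when it is done.

Besides the shell and the picture viewer there is one more tool, called as name(argument=value, ...), one argument or row to a line, values as JSON. drive_tool: Moves the arm, as the interface text tells. Its arguments: {"type":"object","properties":{"moves":{"type":"array","items":{"type":"array","items":{"type":"number"}}},"squeeze":{"type":"number"}},"required":["moves"]}

```bash
mkdir -p pics
python3 - <<'E'
from bench import manip
import cv2,numpy as np
o=manip.get_obs()
print({k:np.round(v,3).tolist() for k,v in o.items()})
for c in ["side","top","wrist"]:
    im=manip.get_image(c); cv2.imwrite(f"pics/{c}0.png",im[:,:,::-1])
    m=manip.camera_model(c); print(c,np.round(m["K"],1).tolist(),np.round(m["world_from_camera"],4).tolist())
    if c!="wrist":
        for t in ["knob","gate_top","mill","third_home","flask","cylinder","pot","jar"]:
            r=manip.landmark_of(c,t)[:2]; print(t,[(np.round(x["centre"],1).tolist(),round(x["p"],2)) for x in r])
E
```

```text
{'time': 0.0, 'joints': [1.061, 0.259, 0.021, 1.334, -0.0, 1.418], 'joint_vel': [0.001, 0.002, -0.001, 0.001, -0.002, -0.0], 'effort': [-0.002, -55.565, 34.453, 0.014, -0.0, 0.0], 'tcp_pos': [0.192, 0.515, 0.231], 'ee_rot': [0.279, 1.553, -0.281], 'ft_force': [-0.417, 0.124, -0.494], 'moment': [0.024, 0.03, 0.004], 'opening': 1.001}
side [[392.1, 0.0, 283.7], [0.0, 392.1, 212.1], [0.0, 0.0, 1.0]] [[-0.8961, -0.282, 0.3428, 0.2858], [-0.4439, 0.5711, -0.6905, 0.4832], [-0.001, -0.7709, -0.6369, 0.6486], [0.0, 0.0, 0.0, 1.0]]
knob [([282.8, 152.6], 0.77)]
gate_top [([289.5, 174.3], 0.91)]
mill [([285.7, 229.4], 0.87)]
third_home []
flask [([344.3, 271.8], 0.96)]
cylinder []
pot [([367.4, 223.0], 0.67)]
jar [([198.1, 282.6], 0.64)]
top [[410.2, 0.0, 280.0], [0.0, 410.2, 211.7], [0.0, 0.0, 1.0]] [[0.0255, -0.9854, 0.1684, 0.3776], [-0.9996, -0.0226, 0.0192, -0.0356], [-0.0152, -0.1688, -0.9855, 1.1459], [0.0, 0.0, 0.0, 1.0]]
knob [([325.1, 184.4], 0.81)]
gate_top [([339.6, 192.9], 0.61)]
mill [([335.9, 204.7], 0.64)]
third_home [([365.0, 168.9], 0.77)]
flask [([306.0, 261.4], 0.7)]
cylinder [([398.1, 204.3], 0.68)]
pot [([375.7, 263.3], 0.62)]
jar [([226.8, 179.0], 0.89)]
wrist [[364.9, 0.0, 278.6], [0.0, 364.9, 215.4], [0.0, 0.0, 1.0]] [[0.3494, 0.8848, 0.3084, 0.1144], [0.937, -0.3301, -0.1145, 0.5447], [0.0005, 0.329, -0.9443, 0.3738], [0.0, 0.0, 0.0, 1.0]]
```

View pics/side0.png

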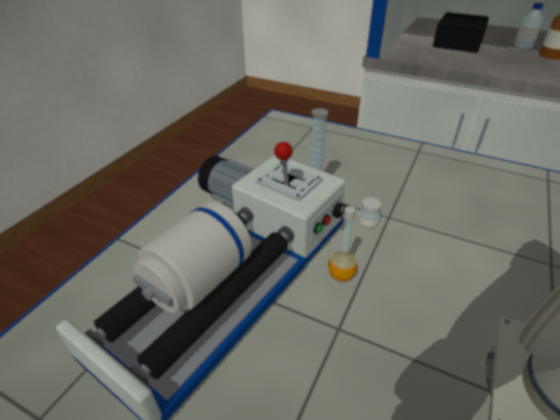

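View pics/top0.png

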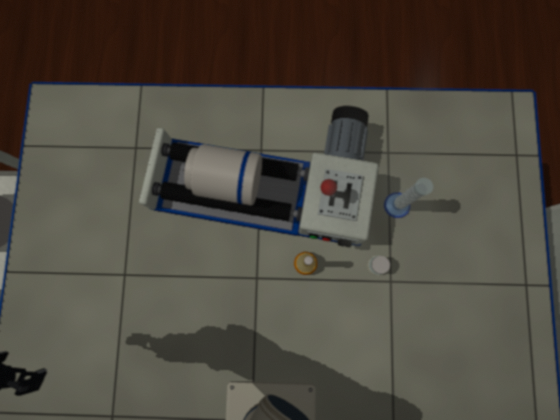

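View pics/wrist0.png

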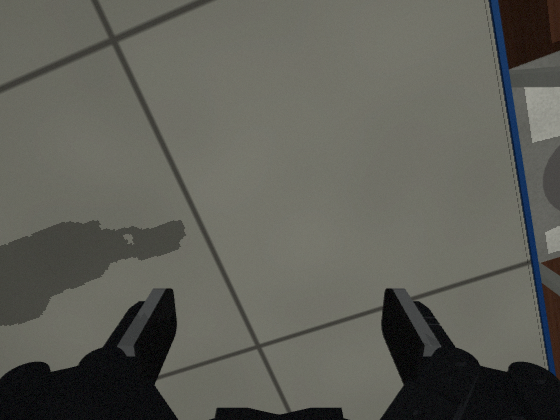

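```bash
cat > h.py <<'E'
from bench import manip
import numpy as np, cv2
def ray(c,px):
    m=manip.camera_model(c);K=np.array(m["K"]);T=np.array(m["world_from_camera"])
    d=T[:3,:3]@np.linalg.solve(K,[px[0],px[1],1]);return T[:3,3],d/np.linalg.norm(d)
def tri(rs):
    A=0;b=0
    for o,d in rs:
        P=np.eye(3)-np.outer(d,d);A=A+P;b=b+P@o
    x=np.linalg.solve(A,b);return x,[np.linalg.norm((np.eye(3)-np.outer(d,d))@(x-o)) for o,d in rs]
def atz(c,px,z):
    o,d=ray(c,px);return o+d*(z-o[2])/d[2]
def proj(c,p):
    m=manip.camera_model(c);K=np.array(m["K"]);T=np.linalg.inv(np.array(m["world_from_camera"]))
    q=K@(T[:3,:3]@np.array(p)+T[:3,3]);return q[:2]/q[2]
E
python3 - <<'E'
from h import *
np.set_printoptions(precision=4,suppress=True)
S=dict(knob=[282.8,152.6],gate=[289.5,174.3],mill=[285.7,229.4],flask=[344.3,271.8],pot=[367.4,223],jar=[198.1,282.6])
T=dict(knob=[325.1,184.4],gate=[339.6,192.9],mill=[335.9,204.7],flask=[306,261.4],pot=[375.7,263.3],jar=[226.8,179],cyl=[398.1,204.3],th=[365,168.9])
for k in S: print(k,*tri([ray("side",S[k]),ray("top",T[k])]))
for k,z in [("gate",.154),("mill",0),("flask",0),("pot",0),("cyl",0),("th",.239),("jar",.09)]: print(k,atz("top",T[k],z), atz("side",S[k],z) if k in S else "")
E
```

```text
knob [ 0.5917 -0.1192  0.245 ] [np.float64(0.004603312961951728), np.float64(0.004603312961951708)]
gate [ 0.593  -0.1608  0.1668] [np.float64(0.0016539731750074556), np.float64(0.0016539731750075009)]
mill [ 0.6018 -0.1712 -0.0085] [np.float64(0.003102015507155141), np.float64(0.003102015507155221)]
flask [ 0.4293 -0.0897  0.0047] [np.float64(0.005777195976116731), np.float64(0.005777195976116659)]
pot [ 0.4321 -0.2837 -0.0082] [np.float64(0.0030616721593555453), np.float64(0.003061672159355547)]
jar [0.6415 0.128  0.0869] [np.float64(0.0022038557896350954), np.float64(0.0022038557896349956)]
gate [ 0.5975 -0.162   0.154 ] [ 0.5994 -0.1781  0.154 ]
mill [ 0.5972 -0.1711  0.    ] [ 0.6008 -0.1622  0.    ]
flask [ 0.4352 -0.0888  0.    ] [ 0.4246 -0.0947  0.    ]
pot [ 0.4347 -0.2814  0.    ] [ 0.4273 -0.2746  0.    ]
cyl [ 0.6023 -0.3468  0.    ] 
th [ 0.6358 -0.2088  0.239 ] 
jar [0.6428 0.1285 0.09  ] [0.6372 0.1294 0.09  ]
```

Run:
```python
from h import *
a=cv2.imread("pics/top0.png")[140:270,285:425]; cv2.imwrite("pics/topc.png",cv2.resize(a,None,fx=4.5,fy=4.5,interpolation=cv2.INTER_CUBIC))
a=cv2.imread("pics/side0.png")[130:260,220:390]; cv2.imwrite("pics/sidec.png",cv2.resize(a,None,fx=4.5,fy=4.5,interpolation=cv2.INTER_CUBIC))
```

```text
(no output)
```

View pics/topc.png

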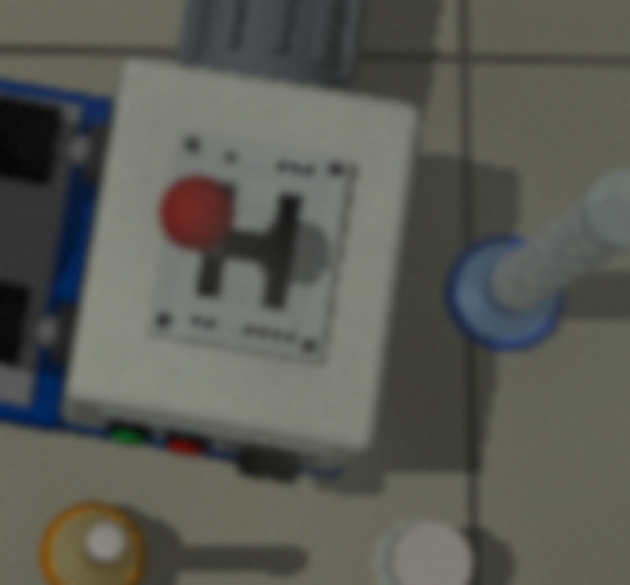

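View pics/sidec.png

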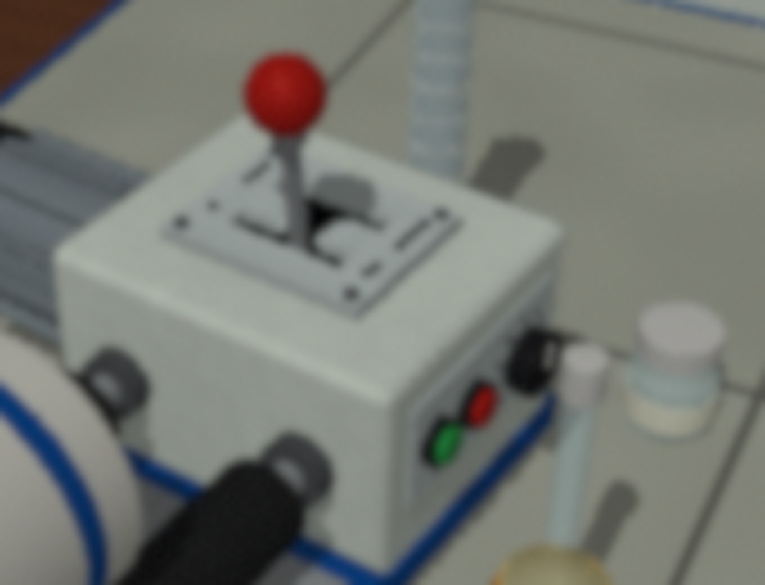

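```bash
cat > fit.py <<'E'
from h import *
from scipy.optimize import least_squares
np.set_printoptions(precision=4,suppress=True)
tc=lambda u,v:((u+.5)/4.5-.5+285,(v+.5)/4.5-.5+140)
sc=lambda u,v:((u+.5)/4.5-.5+220,(v+.5)/4.5-.5+130)
P=lambda a,b,z:(a,b,z)
obs=[("top",tc(183,137),(.058,.047,.154)),("top",tc(353,163),(.058,-.047,.154)),("top",tc(325,362),(-.058,-.047,.154)),("top",tc(150,337),(-.058,.047,.154)),
("top",tc(125,60),(.1,.085,.146)),("top",tc(416,106),(.1,-.085,.146)),
("side",sc(163,232),(.058,.047,.154)),("side",sc(358,314),(-.058,.047,.154)),("side",sc(462,220),(-.058,-.047,.154)),
("side",sc(58,254),(.1,.085,.146)),("side",sc(565,232),(-.1,-.085,.146)),("side",sc(390,402),(-.1,.085,.146))]
def w(p,q):
    c,s=np.cos(p[2]),np.sin(p[2]);return np.array([p[0]+c*q[0]-s*q[1],p[1]+s*q[0]+c*q[1],q[2]])
def knobm(f,a): return np.array([.19*np.sin(f),-.19*np.sin(a)*np.cos(f),.06+.19*np.cos(a)*np.cos(f)])
def run(cams):
    O=[o for o in obs if o[0] in cams]
    r=least_squares(lambda p:np.concatenate([proj(c,w(p,q))-u for c,u,q in O]),[.598,-.165,-.15])
    print(cams,r.x,np.abs(r.fun).max(),np.sqrt((r.fun**2).mean()));return r.x
if __name__=="__main__":
    run(["top"]);run(["side"]);p=run(["top","side"])
    rs=[]
    for c in ["top","side"]:
        im=cv2.imread(f"pics/{c}0.png").astype(int)
        m=((im[...,2]>90)&(im[...,1]<60)&(im[...,0]<60)).astype(np.uint8)
        n,l,s,ce=cv2.connectedComponentsWithStats(m);i=1+np.argmax(s[1:,4]);print(c,ce[i],s[i]);rs.append(ray(c,ce[i]))
    k,e=tri(rs);print("knob",k,e)
    c_,s_=np.cos(p[2]),np.sin(p[2]);d=k[:2]-p[:2];print("mill",c_*d[0]+s_*d[1],-s_*d[0]+c_*d[1])
    for f in[-.28,0,.28]: print(f,w(p,knobm(f,-.2)),w(p,knobm(f,.2)))
E
python3 fit.py
```

```text
['top'] [ 0.5919 -0.164  -0.1323] 1.8157127776117363 0.7558434880572061
['side'] [ 0.591  -0.1594 -0.1586] 2.8325505830016198 1.260636448609087
['top', 'side'] [ 0.5919 -0.1619 -0.15  ] 2.5979013236948276 1.2102952525154982
top [326.472 186.16 ] [321 180  12  13 125]
side [282.9956 150.348 ] [275 142  17  17 227]
knob [ 0.5893 -0.1211  0.249 ] [np.float64(0.0019529381858060819), np.float64(0.0019529381858057464)]
mill -0.00870404468468889 0.03995596556960527
-0.28 [ 0.5455 -0.1182  0.239 ] [ 0.5346 -0.19    0.239 ]
0 [ 0.5976 -0.1246  0.2462] [ 0.5863 -0.1993  0.2462]
0.28 [ 0.6493 -0.1339  0.239 ] [ 0.6384 -0.2057  0.239 ]
```

Run:
```python
from h import *
from scipy.spatial.transform import Rotation as R
np.set_printoptions(precision=4,suppress=True)
o=manip.get_obs();print(R.from_rotvec(o["ee_rot"]).as_matrix())
rs=[]
for c in ["top","side"]:
    im=cv2.imread(f"pics/{c}0.png").astype(int)
    m=((im[...,2]>1.7*im[...,1]+20)&(im[...,2]>1.7*im[...,0]+20)).astype(np.uint8)
    n,l,s,ce=cv2.connectedComponentsWithStats(m)
    for i in range(1,n):
        if s[i,4]>60 and s[i,4]<1000:print(c,ce[i],s[i])
    for t in["knob"]:
        for r in manip.regions_of(c,t)[:2]:
            mm=np.argwhere(r["mask"]); print("net",r["p"],r["bbox"],mm.mean(0)[::-1])
```

```text
[[-0.      0.3493  0.937 ]
 [ 0.      0.937  -0.3493]
 [-1.      0.     -0.    ]]
top [326.8772 186.4123] [322 181  11  13 114]
net 0.51 [318.9, 178.2, 18.0, 16.3] [328.7573 186.5922]
side [282.9099 150.3777] [275 142  17  18 233]
net 0.8 [273.3, 141.6, 19.3, 44.0] [283.2469 157.0049]
```

drive_tool(
  moves=[
    [0, -60, 0, 0, 0, 0, 0],
    [0, -129, -40, 40, 0, 0, 0],
    [0, -129, -300, 307, -0.1, 0, 0],
    [0, -129, -300, 307, -0.1, 0, 0],
    [0, -129, -300, 307, -0.21, 0, 0],
    [0, -129, -506, 517, -0.21, 0, 0],
    [0, -129, -506, 517, -0.21, 0, 0],
    [0, -129, -506, 517, -0.21, 0, 0],
    [0, -129, -506, 517, -0.21, 0, 0],
    [0, -129, -506, 517, -0.21, 0, 0],
  ],
  squeeze=20,
)

```text
time: 2.05
tcp_pos: [0.3744, 0.1259, 0.3477]
ee_rot: [0.115, 1.567, -0.115]
ft_force: [1.5, 0.5, -0.9]
opening: 0.001
```

drive_tool(
  moves=[
    [0, -12, -42, 27, 0, 0, 0],
    [0, -12, -82, 54, 0, 0, 0],
    [0, -12, -122, 81, 0, 0, 0],
    [0, -12, -163, 108, 0, 0, 0],
    [0, -12, -204, 135, 0, 0, 0],
    [0, -12, -235, 155, 0, 0, 0],
    [0, -12, -235, 155, 0, 0, 0],
    [0, -12, -235, 155, 0, 0, 0],
    [0, -12, -235, 155, 0, 0, 0],
    [0, -12, -235, 155, 0, 0, 0],
  ],
)

```text
time: 3.05
tcp_pos: [0.4928, -0.1263, 0.3598]
ee_rot: [0.114, 1.567, -0.114]
ft_force: [0.6, 0.7, -0.1]
opening: 0.004
```

Run:
```python
from h import *
from scipy.spatial.transform import Rotation as R
np.set_printoptions(precision=4,suppress=True)
o=manip.get_obs();print(o["tcp_pos"],R.from_rotvec(o["ee_rot"]).as_matrix(),o["joints"])
m=manip.camera_model("wrist");im=manip.get_image("wrist");cv2.imwrite("pics/w1.png",im[:,:,::-1])
np.save("w1.npy",np.array(m["world_from_camera"]));print(m)
for t in["knob","gate_top","mill"]:print(t,[(x["centre"],x["p"]) for x in manip.landmark_of("wrist",t)[:2]])
```

```text
[ 0.4928 -0.1263  0.3598] [[ 0.0008  0.145   0.9894]
 [-0.0002  0.9894 -0.145 ]
 [-1.     -0.0001  0.0008]] [-0.416   0.1819  0.2432  1.6313  0.0001 -0.2705]
{'K': array([[364.8558,   0.    , 278.6355],
       [  0.    , 364.8558, 215.4416],
       [  0.    ,   0.    ,   1.    ]]), 'world_from_camera': array([[ 0.1451,  0.934 ,  0.3264,  0.4106],
       [ 0.9894, -0.137 , -0.0477, -0.1142],
       [ 0.0001,  0.3299, -0.944 ,  0.5022],
       [ 0.    ,  0.    ,  0.    ,  1.    ]])}
knob []
gate_top [([259.2, 273.1], 0.9)]
mill []
```

View pics/w1.png

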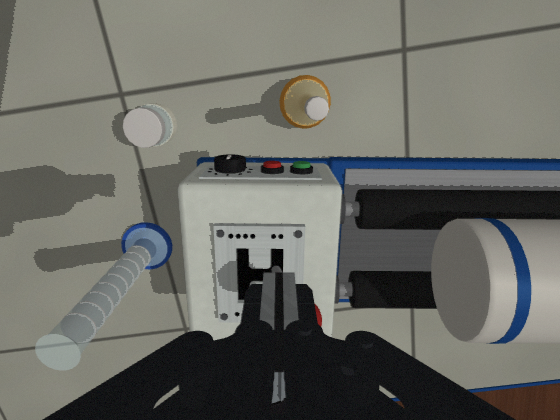

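drive_tool(
  moves=[
    [0, 0, 40, 25, 0, 0, 0],
    [0, 0, 70, 50, 0, 0, 0],
    [0, 0, 95, 75, 0, 0, 0],
    [0, 0, 95, 90, 0, 0, 0],
    [0, 0, 95, 90, 0, 0, 0],
    [0, 0, 95, 90, 0, 0, 0],
    [0, 0, 95, 90, 0, 0, 0],
    [0, 0, 95, 90, 0, 0, 0],
    [0, 0, 95, 90, 0, 0, 0],
    [0, 0, 95, 90, 0, 0, 0],
  ],
)

```text
time: 4.25
tcp_pos: [0.5957, -0.0467, 0.3597]
ee_rot: [0.116, 1.567, -0.116]
ft_force: [0.6, 0.2, -0.0]
opening: -0.0
```

Run:
```python
from h import *
np.set_printoptions(precision=4,suppress=True)
o=manip.get_obs();print(o["tcp_pos"],o["joints"])
m=manip.camera_model("wrist");im=manip.get_image("wrist");cv2.imwrite("pics/w2.png",im[:,:,::-1])
np.save("w2.npy",np.array(m["world_from_camera"]));print(m["world_from_camera"])
for t in["knob","gate_top","mill"]:print(t,[(x["centre"],x["p"]) for x in manip.landmark_of("wrist",t)[:2]])
```

```text
[ 0.5957 -0.0467  0.3597] [-0.2186  0.3492  0.4754  1.6963  0.     -0.0714]
[[ 0.1469  0.9339  0.3261  0.5135]
 [ 0.9892 -0.1387 -0.0482 -0.0346]
 [ 0.0002  0.3296 -0.9441  0.5021]
 [ 0.      0.      0.      1.    ]]
knob [([173.3, 214.8], 0.95)]
gate_top [([163.6, 195.8], 0.65)]
mill [([197.5, 165.7], 0.66)]
```

View pics/w2.png

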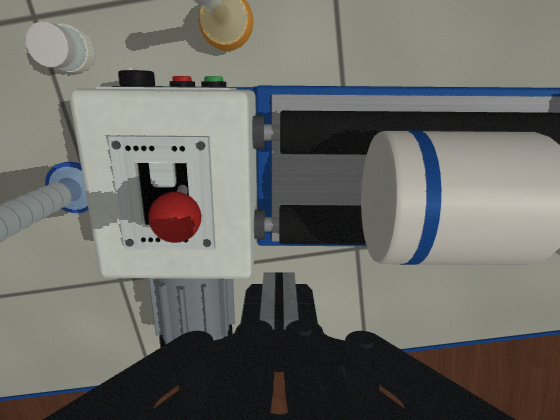

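Run:
```python
from h import *
a=cv2.imread("pics/w2.png")[80:285,65:265]; cv2.imwrite("pics/w2c.png",cv2.resize(a,None,fx=2.9,fy=2.9,interpolation=cv2.INTER_CUBIC))
a=cv2.imread("pics/w1.png")[175:340,175:350]; cv2.imwrite("pics/w1c.png",cv2.resize(a,None,fx=3,fy=3,interpolation=cv2.INTER_CUBIC))
```

```text
(no output)
```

View pics/w2c.png

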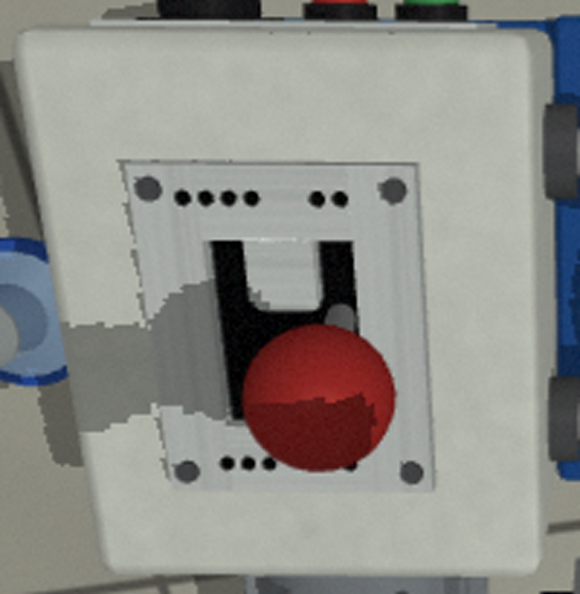

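View pics/w1c.png

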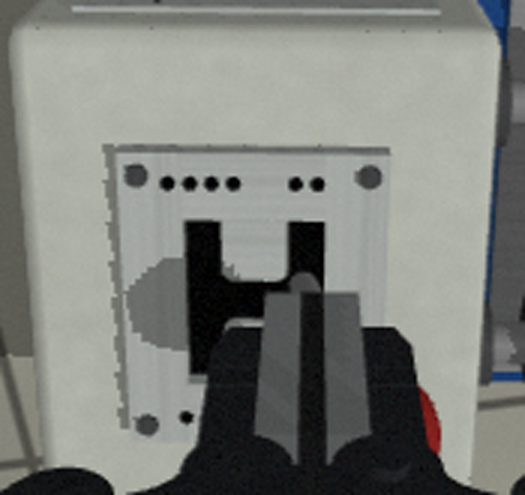

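```bash
cat > fit2.py <<'E'
import h
from h import *
import fit
K=np.array(manip.camera_model("wrist")["K"])
_cm={c:manip.camera_model(c) for c in["top","side"]}
_cm["w1"]={"K":K,"world_from_camera":np.load("w1.npy")};_cm["w2"]={"K":K,"world_from_camera":np.load("w2.npy")}
class M: camera_model=staticmethod(lambda c:_cm[c])
h.manip=M
c2=lambda u,v:((u+.5)/2.9-.5+65,(v+.5)/2.9-.5+80)
c1=lambda u,v:((u+.5)/3-.5+175,(v+.5)/3-.5+175)
fit.obs+=[("w2",c2(135,163),(-.058,-.047,.154)),("w2",c2(415,163),(-.058,.047,.154)),("w2",c2(434,490),(.058,.047,.154)),("w2",c2(170,489),(.058,-.047,.154)),
("w1",c1(115,152),(-.058,-.047,.154)),("w1",c1(389,150),(-.058,.047,.154))]
if __name__=="__main__":
    fit.run(["w1","w2"]);fit.run(["top","side"]);p=fit.run(["top","side","w1","w2"])
    rs=[ray("w2",c2(319,397.5)),ray("top",(328.4,187)),ray("side",(283,150.6))]
    for s in [rs,rs[:2],[rs[0],rs[2]]]:
        k,e=tri(s);print("knob",k,e)
        c_,s_=np.cos(p[2]),np.sin(p[2]);d=k[:2]-p[:2];print("mill",c_*d[0]+s_*d[1],-s_*d[0]+c_*d[1])
    for f in[-.28,0,.28]: print(f,fit.w(p,fit.knobm(f,-.2)),fit.w(p,fit.knobm(f,.2)))
    for f in [-.28,-.1,-.05,0,.05,.1,.28]:
        print(f,*[proj(c,fit.w(p,fit.knobm(f,-.2))) for c in["w2","top","side"]])
    print([r for r in (c2(319,397.5),)])
E
python3 fit2.py
```

```text
['w1', 'w2'] [ 0.596  -0.1616 -0.1549] 3.2055420879530914 1.1287552300553212
['top', 'side'] [ 0.5919 -0.1619 -0.15  ] 2.5979013236948276 1.2102952525154982
['top', 'side', 'w1', 'w2'] [ 0.5949 -0.1617 -0.1522] 3.798461787524886 1.4650385196645228
knob [ 0.5904 -0.125   0.2458] [np.float64(0.0014338262418309162), np.float64(0.00029337237223181777), np.float64(0.0011492769353503964)]
mill -0.01006277676406513 0.03556284248299387
knob [ 0.5913 -0.1251  0.2443] [np.float64(0.0008389142234987694), np.float64(0.0008389142234987213)]
mill -0.009114628767145295 0.0355856624084325
knob [ 0.5904 -0.1247  0.246 ] [np.float64(0.0012886226680093624), np.float64(0.0012886226680093394)]
mill -0.010069392828746557 0.035796897606334546
-0.28 [ 0.5485 -0.1178  0.239 ] [ 0.5375 -0.1895  0.239 ]
0 [ 0.6006 -0.1243  0.2462] [ 0.5892 -0.199   0.2462]
0.28 [ 0.6523 -0.1338  0.239 ] [ 0.6413 -0.2055  0.239 ]
-0.28 [171.7891 156.6356] [324.7213 205.6984] [299.9791 160.1502]
-0.1 [175.3321 203.5354] [326.7928 190.6117] [285.524 152.507]
-0.05 [176.3988 215.9742] [327.4277 186.4746] [281.5757 150.8138]
0 [177.4855 227.9938] [328.0839 182.3918] [277.6848 149.3162]
0.05 [178.5835 239.5205] [328.7586 178.3791] [273.8654 148.017 ]
0.1 [179.6847 250.4901] [329.449 174.452] [270.1309 146.9179]
0.28 [183.5617 284.6409] [332.0208 161.2454] [257.5732 144.6157]
[(174.67241379310343, 216.74137931034483)]
```

```bash
cat > t.py <<'E'
from fit2 import *
for cams in (["w1","w2"],["top","side","w1","w2"]):
    p=fit.run(cams)
    for c,u,q in fit.obs:print(c,q,(np.array(u)-proj(c,fit.w(p,q))).round(1))
def inv(p,k):
    c_,s_=np.cos(p[2]),np.sin(p[2]);d=k[:2]-p[:2];return np.array([c_*d[0]+s_*d[1],-s_*d[0]+c_*d[1]])
for n,c,u in [("backR","w1",c1(203,221)),("backL","w1",c1(306,221)),("chan rear","w1",c1(255,282)),("chan front","w1",c1(235,319)),("frontR","w1",c1(198,376)),
 ("backR","w2",c2(228,240)),("backL","w2",c2(337,240)),("chan rear","w2",c2(285,310)),("frontR","w2",c2(240,421)),
 ("cornBR","w2",c2(135,163)),("cFL","w2",c2(434,490)),("cornBR","w1",c1(115,152))]:
    k=atz(c,u,.154);print(n,c,k,inv(p,k))
E
python3 t.py
```

```text
['w1', 'w2'] [ 0.596  -0.1616 -0.1549] 3.2055420879530914 1.1287552300553212
top (0.058, 0.047, 0.154) [0.9 2.2]
top (0.058, -0.047, 0.154) [1.3 1.6]
top (-0.058, -0.047, 0.154) [2.  0.3]
top (-0.058, 0.047, 0.154) [1.2 1.5]
top (0.1, 0.085, 0.146) [0.4 2.5]
top (0.1, -0.085, 0.146) [-1.6  1.4]
side (0.058, 0.047, 0.154) [2.  1.4]
side (-0.058, 0.047, 0.154) [1.4 1.1]
side (-0.058, -0.047, 0.154) [1.1 1.3]
side (0.1, 0.085, 0.146) [4.2 1.5]
side (-0.1, -0.085, 0.146) [-0.6  2.8]
side (-0.1, 0.085, 0.146) [1.6 0.4]
w2 (-0.058, -0.047, 0.154) [3.2 0.6]
w2 (-0.058, 0.047, 0.154) [-0.4 -0.2]
w2 (0.058, 0.047, 0.154) [-0.1 -0.3]
w2 (0.058, -0.047, 0.154) [-1. -0.]
w1 (-0.058, -0.047, 0.154) [-0.6  0.4]
w1 (-0.058, 0.047, 0.154) [-1.3 -1. ]
['top', 'side', 'w1', 'w2'] [ 0.5949 -0.1617 -0.1522] 3.798461787524886 1.4650385196645228
top (0.058, 0.047, 0.154) [0.9 1.7]
top (0.058, -0.047, 0.154) [1.3 1.2]
top (-0.058, -0.047, 0.154) [ 1.9 -0.1]
top (-0.058, 0.047, 0.154) [1.1 1. ]
top (0.1, 0.085, 0.146) [0.5 2.1]
top (0.1, -0.085, 0.146) [-1.6  1.1]
side (0.058, 0.047, 0.154) [1.6 1.2]
side (
[... 352 characters left out ...]
) [-0.1  1.3]
w1 (-0.058, 0.047, 0.154) [-0.9  0.1]
backR w1 [ 0.5615 -0.1746  0.154 ] [-0.0311 -0.0179]
backL w1 [ 0.5667 -0.1392  0.154 ] [-0.0313  0.0179]
chan rear w1 [ 0.5875 -0.1606  0.154 ] [-0.0075 -0.0001]
chan front w1 [ 0.6011 -0.1701  0.154 ] [ 0.0074 -0.0074]
frontR w1 [ 0.6224 -0.1875  0.154 ] [ 0.0311 -0.0214]
backR w2 [ 0.5612 -0.1732  0.154 ] [-0.0315 -0.0165]
backL w2 [ 0.5665 -0.1374  0.154 ] [-0.0317  0.0197]
chan rear w2 [ 0.5873 -0.1605  0.154 ] [-0.0077  0.    ]
frontR w2 [ 0.6242 -0.1862  0.154 ] [ 0.0326 -0.0198]
cornBR w2 [ 0.5324 -0.1962  0.154 ] [-0.0566 -0.0437]
cFL w2 [ 0.6602 -0.1241  0.154 ] [0.0589 0.047 ]
cornBR w1 [ 0.5318 -0.1997  0.154 ] [-0.0566 -0.0472]
```

drive_tool(
  moves=[
    [0, 0, -25, -30, 0, 0, 0],
    [0, 0, -60, -48, 0, 0, 0],
    [0, 0, -78, -48, 0, 0, 0],
    [0, 0, -78, -48, 0, 0, 0],
    [0, 35, -78, -48, 0, 0, 0],
    [0, 70, -78, -48, 0, 0, 0],
    [0, 105, -78, -48, 0, 0, 0],
    [0, 128, -78, -48, 0, 0, 0],
    [0, 128, -78, -48, 0, 0, 0],
    [0, 128, -78, -48, 0, 0, 0],
  ],
)

```text
time: 5.45
tcp_pos: [0.5375, -0.1162, 0.2318]
ee_rot: [0.115, 1.568, -0.115]
ft_force: [-0.4, 0.4, 0.3]
opening: -0.002
```

```bash
cat > st.py <<'E'
from h import *
import sys
from scipy.spatial.transform import Rotation as R
np.set_printoptions(precision=4,suppress=True)
P=[.5949,-.1617,-.1522]
def inv(k):
    c_,s_=np.cos(P[2]),np.sin(P[2]);d=np.array(k)[:2]-P[:2];return np.array([c_*d[0]+s_*d[1],-s_*d[0]+c_*d[1]])
o=manip.get_obs();z=R.from_rotvec(o["ee_rot"]).as_matrix()[:,2]
print("t",o["time"],"tcp mill",inv(o["tcp_pos"])*1e3,"z",o["tcp_pos"][2],"yaw",np.arctan2(z[1],z[0]),"F",o["ft_force"])
n=sys.argv[1]
im=manip.get_image("wrist");cv2.imwrite(f"pics/{n}.png",im[:,:,::-1])
l=manip.landmark_of("wrist","knob")
print([(x["centre"],round(x["p"],2)) for x in l[:2]])
if l: print("knob mill", inv(atz("wrist",l[0]["centre"],.2465))*1e3)
if len(sys.argv)>2:
    im=manip.get_image("side");cv2.imwrite(f"pics/{n}s.png",cv2.resize(im[100:270,190:410,::-1],None,fx=3,fy=3))
E
python3 st.py a1 s
```

```text
t 5.45 tcp mill [-63.5861  36.232 ] z 0.23184866316830324 yaw -0.14634256107793156 F [-0.3837  0.4489  0.3263]
[([277.3, 407.8], 0.71)]
knob mill [-7.7129 35.6193]
```

View pics/a1.png

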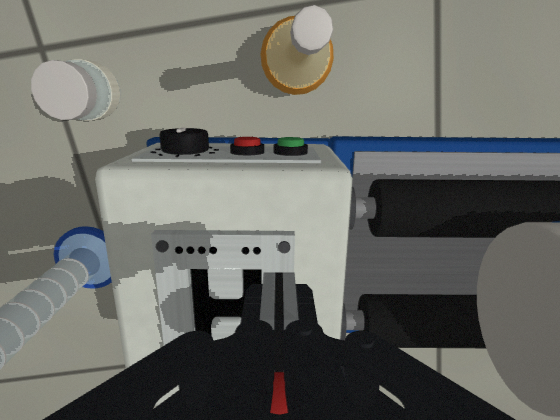

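View pics/a1s.png

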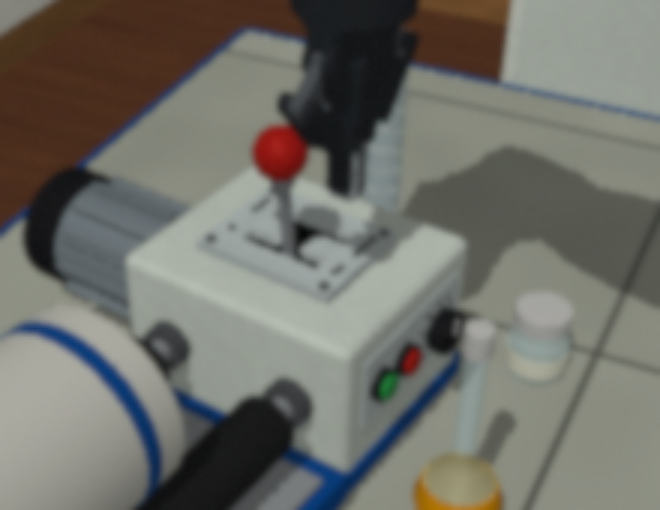

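drive_tool(
  moves=[
    [0, 0, 0, 10, 0, 0, 0],
    [0, 0, 0, 18, 0, 0, 0],
    [0, 0, 0, 22, 0, 0, 0],
    [0, 0, 0, 25, 0, 0, 0],
    [0, 0, 0, 27, 0, 0, 0],
    [0, 0, 0, 29, 0, 0, 0],
    [0, 0, 0, 30, 0, 0, 0],
    [0, 0, 0, 31, 0, 0, 0],
    [0, 0, 0, 31, 0, 0, 0],
    [0, 0, 0, 31, 0, 0, 0],
  ],
)

```text
time: 6.6
tcp_pos: [0.5678, -0.1212, 0.2313]
ee_rot: [0.115, 1.568, -0.115]
ft_force: [-2.5, 1.1, 1.6]
opening: 0.003
```

```bash
python3 st.py a2 s
cat > k.py <<'E'
from fit2 import *
# knob fwd estimate from raw side/top images: change vs start
E
python3 - <<'E'
from h import *
for c in["side","top"]:
    im=manip.get_image(c).astype(int); cv2.imwrite(f"pics/a2{c}.png",im[...,::-1])
    m=((im[...,0]>1.7*im[...,1]+20)&(im[...,0]>1.7*im[...,2]+20)).astype(np.uint8)
    n,l,s,ce=cv2.connectedComponentsWithStats(m)
    for i in range(1,n):
        if 60<s[i,4]<1000:print(c,ce[i],s[i])
E
```

```text
t 6.6 tcp mill [-32.9503  35.9585] z 0.23131573909762054 yaw -0.14680825543968973 F [-2.5241  1.1494  1.6316]
[([276.7, 364.4], 0.73)]
knob mill [-3.6065 35.2763]
side [279.05714286 150.38857143] [272 142  14  17 175][ WARN:0@1.271] global loadsave.cpp:1063 imwrite_ Unsupported depth image for selected encoder is fallbacked to CV_8U.
```

View pics/a2s.png

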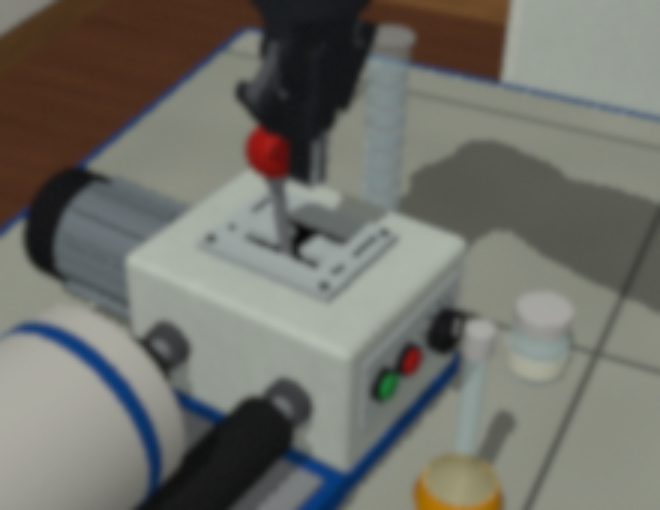

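drive_tool(
  moves=[
    [0, 0, 0, 2, 0, 0, 0],
    [0, 0, 0, 3, 0, 0, 0],
    [0, 0, 0, 3, 0, 0, 0],
    [0, 0, 0, -10, 0, 0, 0],
    [0, 0, 0, -25, 0, 0, 0],
    [0, -5, 20, -30, 0, 0, 0],
    [0, -5, 50, -20, 0, 0, 0],
    [0, -5, 57, 5, 0, 0, 0],
    [0, -5, 57, 25, 0, 0, 0],
    [0, -5, 57, 31, 0, 0, 0],
  ],
)

```text
time: 7.85
tcp_pos: [0.6087, -0.0693, 0.2355]
ee_rot: [0.115, 1.567, -0.115]
ft_force: [0.7, 0.2, -1.1]
opening: 0.005
```

```bash
python3 st.py a3 s
```

```text
t 7.85 tcp mill [-0.3961 93.4231] z 0.23553120380305806 yaw -0.14611771828926992 F [ 0.6943  0.2265 -1.0931]
[([139.9, 302.4], 0.57)]
knob mill [-0.1705 35.27  ]
```

View pics/a3.png

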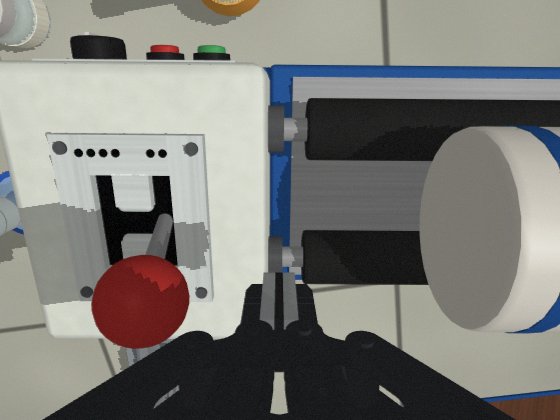

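View pics/a3s.png

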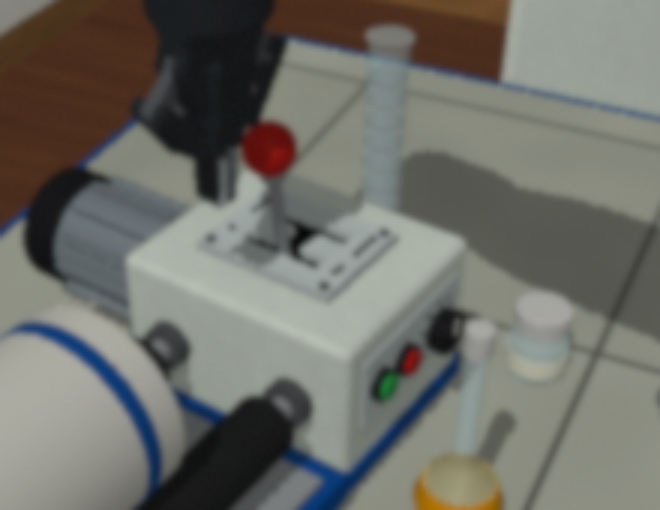

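drive_tool(
  moves=[
    [0, 0, -10, 0, 0, 0, 0],
    [0, 0, -17, 0, 0, 0, 0],
    [0, 0, -22, 0, 0, 0, 0],
    [0, 0, -27, 0, 0, 0, 0],
    [0, 0, -32, 0, 0, 0, 0],
    [0, 0, -38, 0, 0, 0, 0],
    [0, 0, -44, 0, 0, 0, 0],
    [0, 0, -50, 0, 0, 0, 0],
    [0, 0, -55, 0, 0, 0, 0],
    [0, 0, -57, 0, 0, 0, 0],
  ],
)

```text
time: 9.0
tcp_pos: [0.5984, -0.1264, 0.2361]
ee_rot: [0.116, 1.568, -0.116]
ft_force: [0.8, 2.7, 1.5]
opening: -0.002
```

```bash
python3 st.py a4 s
```

```text
t 9.0 tcp mill [-1.8954 35.4299] z 0.23611387482446217 yaw -0.1473285840162 F [0.78   2.72   1.4572]
[([199.3, 308.5], 0.94)]
knob mill [2.7046 2.1267]
```

View pics/a4.png

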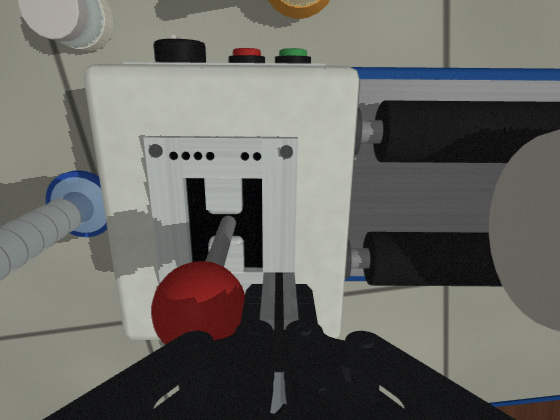

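View pics/a4s.png

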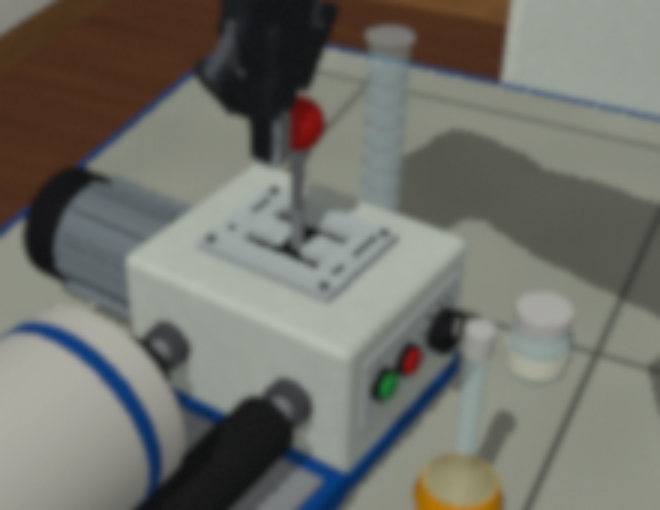

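drive_tool(
  moves=[
    [0, 0, -6, 0, 0, 0, 0],
    [0, 0, -12, 0, 0, 0, 0],
    [0, 0, -18, 0, 0, 0, 0],
    [0, 0, -24, 0, 0, 0, 0],
    [0, 0, -29, 0, 0, 0, 0],
    [0, 0, -33, 0, 0, 0, 0],
    [0, 0, -36, 0, 0, 0, 0],
    [0, 0, -38, 0, 0, 0, 0],
    [0, 0, -39, 0, 0, 0, 0],
    [0, 0, -39, 0, 0, 0, 0],
  ],
)

```text
time: 10.15
tcp_pos: [0.5928, -0.1644, 0.2361]
ee_rot: [0.115, 1.568, -0.115]
ft_force: [0.7, 0.3, -0.5]
opening: -0.001
```

```bash
python3 st.py a5 s
```

```text
t 10.15 tcp mill [-1.7115 -3.0079] z 0.23605702800481387 yaw -0.14685801373078256 F [ 0.7415  0.346  -0.461 ]
[([199.4, 302.5], 0.7), ([130.8, 18.9], 0.65)]
knob mill [  0.2399 -36.1734]
```

View pics/a5.png

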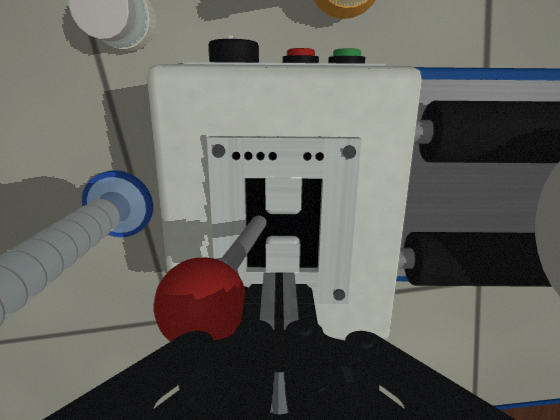

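drive_tool(
  moves=[
    [0, 0, -1, 0, 0, 0, 0],
    [0, 0, -2, 0, 0, 0, 0],
    [0, 0, -2, 0, 0, 0, 0],
    [0, 0, -2, 0, 0, 0, 0],
    [0, 0, -2, 0, 0, 0, 0],
    [0, 0, -2, 0, 0, 0, 0],
    [0, 0, -2, 0, 0, 0, 0],
    [0, 0, -2, 0, 0, 0, 0],
    [0, 0, -2, 0, 0, 0, 0],
    [0, 0, -2, 0, 0, 0, 0],
  ],
)

```text
time: 11.3
tcp_pos: [0.5925, -0.1663, 0.2363]
ee_rot: [0.115, 1.568, -0.115]
ft_force: [0.1, 2.3, -1.0]
opening: 0.002
```

```bash
python3 st.py a6 s
```

```text
t 11.3 tcp mill [-1.6625 -4.8636] z 0.2362503862290861 yaw -0.14682264181219787 F [ 0.0554  2.3477 -1.0241]
[([200.2, 303.3], 0.66)]
knob mill [  0.5916 -37.7422]
```

View pics/a6s.png

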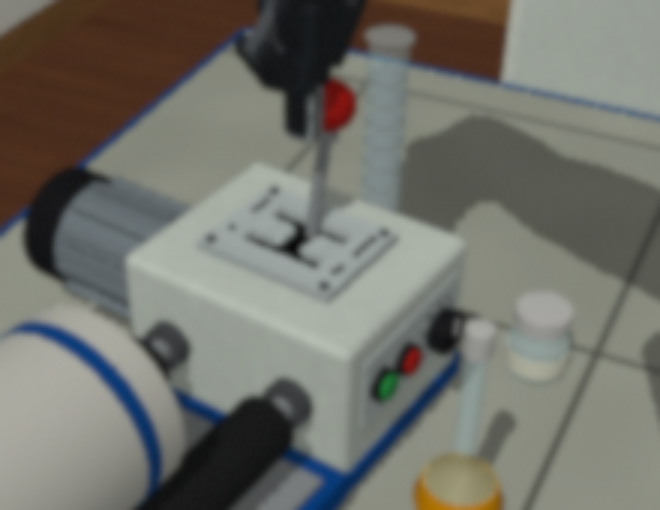

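drive_tool(
  moves=[
    [0, 0, 10, 0, 0, 0, 0],
    [0, 0, 18, -5, 0, 0, 0],
    [0, 0, 18, -30, 0, 0, 0],
    [0, 0, 15, -52, 0, 0, 0],
    [0, 5, -5, -56, 0, 0, 0],
    [0, 10, -25, -56, 0, 0, 0],
    [0, 10, -32, -56, 0, 0, 0],
    [0, 10, -32, -50, 0, 0, 0],
    [0, 10, -32, -42, 0, 0, 0],
    [0, 10, -32, -36, 0, 0, 0],
  ],
)

```text
time: 12.45
tcp_pos: [0.5534, -0.1921, 0.2264]
ee_rot: [0.115, 1.567, -0.115]
ft_force: [-0.5, 0.6, -0.2]
opening: 0.001
```

```bash
python3 st.py a7 s
```

```text
t 12.45 tcp mill [-36.4465 -36.2993] z 0.22638291951590464 yaw -0.14608933034761085 F [-0.5155  0.5727 -0.2418]
[([272.2, 385.1], 0.65)]
knob mill [ -0.9982 -38.9277]
```

View pics/a7.png

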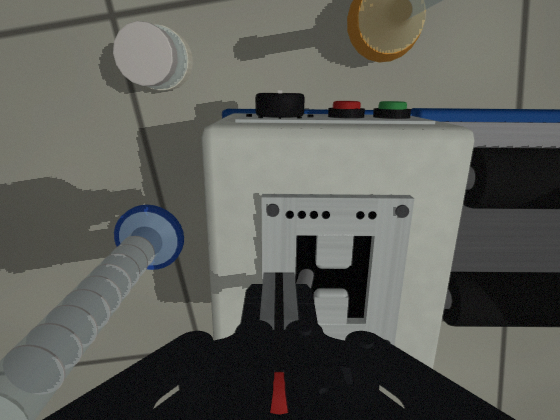

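View pics/a7s.png

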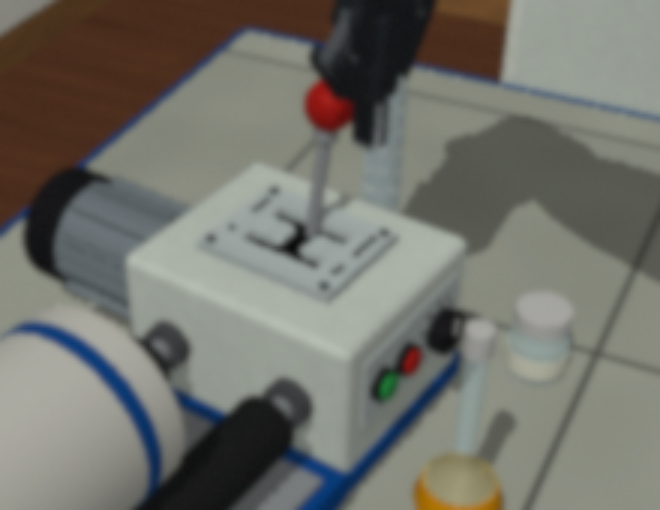

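drive_tool(
  moves=[
    [0, 0, 0, 3, 0, 0, 0],
    [0, 0, 0, 6, 0, 0, 0],
    [0, 0, 0, 10, 0, 0, 0],
    [0, 0, 0, 14, 0, 0, 0],
    [0, 0, 0, 19, 0, 0, 0],
    [0, 0, 0, 24, 0, 0, 0],
    [0, 0, 0, 29, 0, 0, 0],
    [0, 0, 0, 34, 0, 0, 0],
    [0, 0, 0, 38, 0, 0, 0],
    [0, 0, 0, 40, 0, 0, 0],
  ],
)

```text
time: 13.6
tcp_pos: [0.5922, -0.1986, 0.2259]
ee_rot: [0.115, 1.568, -0.115]
ft_force: [-3.1, -0.5, -0.1]
opening: 0.002
```

```bash
python3 st.py a8 s
```

```text
t 13.6 tcp mill [  2.9128 -36.905 ] z 0.22589859460222278 yaw -0.1467857498935132 F [-3.1254 -0.5326 -0.1252]
[([277.0, 373.4], 0.57), ([339.8, 229.5], 0.29)]
knob mill [ 31.937  -37.4413]
```

View pics/a8s.png

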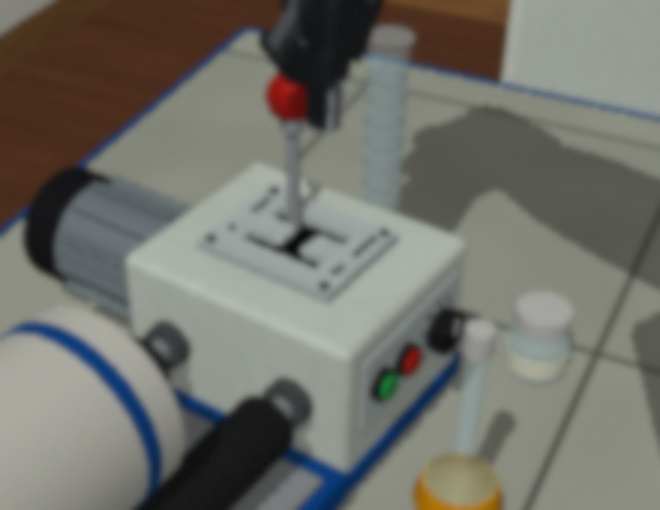

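drive_tool(
  moves=[
    [0, 0, 0, 3, 0, 0, 0],
    [0, 0, 0, 6, 0, 0, 0],
    [0, 0, 0, 9, 0, 0, 0],
    [0, 0, 0, 12, 0, 0, 0],
    [0, 0, 0, 14, 0, 0, 0],
    [0, 0, 0, 16, 0, 0, 0],
    [0, 0, 0, 17, 0, 0, 0],
    [0, 0, 0, 18, 0, 0, 0],
    [0, 0, 0, 18, 0, 0, 0],
    [0, 0, 0, 18, 0, 0, 0],
  ],
)

```text
time: 14.75
tcp_pos: [0.6096, -0.2012, 0.2263]
ee_rot: [0.115, 1.568, -0.115]
ft_force: [-2.5, -0.0, -1.8]
opening: -0.0
```

drive_tool(
  moves=[
    [0, 0, 0, 0.5, 0, 0, 0],
    [0, 0, 0, 1, 0, 0, 0],
    [0, 0, 0, 1, 0, 0, 0],
    [0, 0, 0, 1.5, 0, 0, 0],
    [0, 0, 0, 1.5, 0, 0, 0],
    [0, 0, 0, 1.5, 0, 0, 0],
    [0, 0, 0, 1.5, 0, 0, 0],
    [0, 0, 0, 1.5, 0, 0, 0],
    [0, 0, 0, 1.5, 0, 0, 0],
    [0, 0, 0, 1.5, 0, 0, 0],
  ],
)

```text
time: 15.75
tcp_pos: [0.6111, -0.2013, 0.2263]
ee_rot: [0.115, 1.568, -0.115]
ft_force: [-2.1, -0.5, -1.1]
opening: 0.002
```

```bash
python3 st.py a9 s
```

```text
t 15.75 tcp mill [ 21.9914 -36.7227] z 0.22625438468048703 yaw -0.14675867135938273 F [-2.1168 -0.5226 -1.055 ]
[([280.6, 360.0], 0.65)]
knob mill [ 44.6646 -35.8514]
```

View pics/a9s.png

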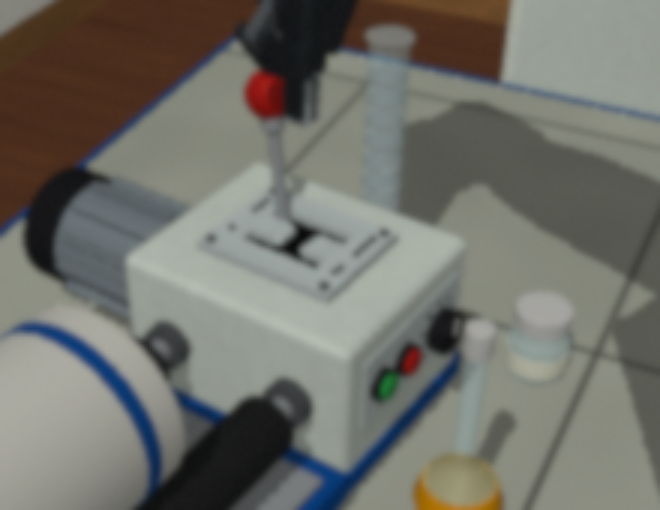

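Not on the stop yet (force still ~2 N); small further steps.

drive_tool(
  moves=[
    [0, 0, 0, 0.5, 0, 0, 0],
    [0, 0, 0, 1, 0, 0, 0],
    [0, 0, 0, 1.5, 0, 0, 0],
    [0, 0, 0, 1.5, 0, 0, 0],
    [0, 0, 0, 1.5, 0, 0, 0],
    [0, 0, 0, 1.5, 0, 0, 0],
    [0, 0, 0, 1.5, 0, 0, 0],
    [0, 0, 0, 1.5, 0, 0, 0],
    [0, 0, 0, 1.5, 0, 0, 0],
    [0, 0, 0, 1.5, 0, 0, 0],
  ],
)

```text
time: 16.9
tcp_pos: [0.6126, -0.2016, 0.2262]
ee_rot: [0.115, 1.568, -0.115]
ft_force: [-3.4, 0.8, -1.6]
opening: -0.001
```

drive_tool(
  moves=[
    [0, 0, 0, 0.5, 0, 0, 0],
    [0, 0, 0, 1, 0, 0, 0],
    [0, 0, 0, 1, 0, 0, 0],
    [0, 0, 0, 1, 0, 0, 0],
    [0, 0, 0, 1, 0, 0, 0],
    [0, 0, 0, 1, 0, 0, 0],
    [0, 0, 0, 1, 0, 0, 0],
    [0, 0, 0, 1, 0, 0, 0],
    [0, 0, 0, 1, 0, 0, 0],
    [0, 0, 0, 1, 0, 0, 0],
  ],
)

```text
time: 17.9
tcp_pos: [0.6135, -0.2017, 0.2262]
ee_rot: [0.115, 1.568, -0.115]
ft_force: [-3.1, 0.5, -3.2]
opening: 0.003
```

drive_tool(
  moves=[
    [0, 0, 0, 0.5, 0, 0, 0],
    [0, 0, 0, 1, 0, 0, 0],
    [0, 0, 0, 1, 0, 0, 0],
    [0, 0, 0, 1, 0, 0, 0],
    [0, 0, 0, 1, 0, 0, 0],
    [0, 0, 0, 1, 0, 0, 0],
    [0, 0, 0, 1, 0, 0, 0],
    [0, 0, 0, 1, 0, 0, 0],
    [0, 0, 0, 1, 0, 0, 0],
    [0, 0, 0, 1, 0, 0, 0],
  ],
)

```text
time: 18.9
tcp_pos: [0.6145, -0.2019, 0.2262]
ee_rot: [0.115, 1.568, -0.115]
ft_force: [-5.1, 1.3, -1.8]
opening: -0.0
```

```bash
python3 st.py a10 s
```

```text
t 18.9 tcp mill [ 25.4858 -36.7287] z 0.22623259459501657 yaw -0.14682339227035424 F [-5.1475  1.2882 -1.8191]
[([280.2, 357.3], 0.67)]
knob mill [ 46.7225 -35.9942]
```

View pics/a10.png

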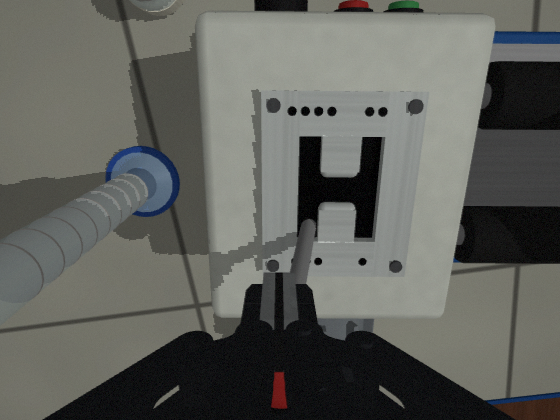

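drive_tool(
  moves=[
    [0, 0, 0, 0.5, 0, 0, 0],
    [0, 0, 0, 1, 0, 0, 0],
    [0, 0, 0, 1, 0, 0, 0],
    [0, 0, 0, 1, 0, 0, 0],
    [0, 0, 0, 1, 0, 0, 0],
    [0, 0, 0, 1, 0, 0, 0],
    [0, 0, 0, 1, 0, 0, 0],
    [0, 0, 0, 1, 0, 0, 0],
    [0, 0, 0, 1, 0, 0, 0],
    [0, 0, 0, 1, 0, 0, 0],
  ],
)

```text
time: 20.05
tcp_pos: [0.6153, -0.202, 0.2262]
ee_rot: [0.115, 1.568, -0.115]
ft_force: [-5.2, 1.7, -3.0]
opening: -0.003
```

drive_tool(
  moves=[
    [0, 0, 0, 0.5, 0, 0, 0],
    [0, 0, 0, 1, 0, 0, 0],
    [0, 0, 0, 1, 0, 0, 0],
    [0, 0, 0, 1, 0, 0, 0],
    [0, 0, 0, 1, 0, 0, 0],
    [0, 0, 0, 1, 0, 0, 0],
    [0, 0, 0, 1, 0, 0, 0],
    [0, 0, 0, 1, 0, 0, 0],
    [0, 0, 0, 1, 0, 0, 0],
    [0, 0, 0, 1, 0, 0, 0],
  ],
)

```text
time: 21.05
tcp_pos: [0.616, -0.2021, 0.226]
ee_rot: [0.116, 1.569, -0.115]
ft_force: [-6.4, 1.6, -3.6]
opening: 0.001
```

```bash
python3 - <<'E'
from h import *
F=[]
for i in range(4):
    manip.get_image("wrist"); F.append(manip.get_obs()["ft_force"])
print(np.round(F,1))
E
python3 st.py a11 s
```

```text
[[-6.7  1.2 -3.8]
 [-6.5  1.4 -3.6]
 [-6.5  1.2 -4. ]
 [-7.   1.1 -4.2]]
t 21.25 tcp mill [ 26.9829 -36.7033] z 0.22600946853812653 yaw -0.1468918095500699 F [-6.9642  1.1046 -4.1943]
[]
```

View pics/a11s.png

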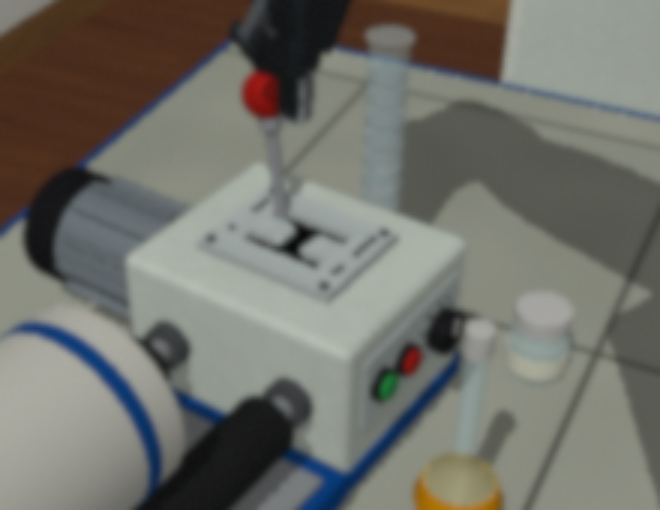

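drive_tool(
  moves=[
    [0, 0, 0, -10, 0, 0, 0],
    [0, 0, 0, -30, 0, 0, 0],
    [0, -25, 0, -35, 0, 0, 0],
    [0, -65, 0, -35, 0, 0, 0],
    [0, -110, 0, -35, 0, 0, 0],
    [0, -134, 20, -35, 0, 0, 0],
    [0, -134, 55, -15, 0, 0, 0],
    [0, -134, 82, 10, 0, 0, 0],
    [0, -134, 82, 13, 0, 0, 0],
    [0, -134, 82, 13, 0, 0, 0],
  ],
)

```text
time: 22.4
tcp_pos: [0.6423, -0.1225, 0.3603]
ee_rot: [0.114, 1.566, -0.114]
ft_force: [0.2, 0.1, 0.1]
opening: 0.0
```

```bash
sed -i 's/\.2465/.239/' st.py; python3 st.py a12 s; python3 -c "
from h import *
im=manip.get_image('side');cv2.imwrite('pics/a12f.png',im[:,:,::-1])
im=manip.get_image('top');cv2.imwrite('pics/a12t.png',im[:,:,::-1])
m=manip.camera_model('wrist');np.save('w3.npy',m['world_from_camera'])"
```

```text
t 22.4 tcp mill [40.9115 45.8939] z 0.3602586858655113 yaw -0.14520570107292374 F [0.2316 0.1458 0.067 ]
[([170.9, 220.1], 0.63)]
knob mill [ 53.3884 -38.1324]
```

View pics/a12.png

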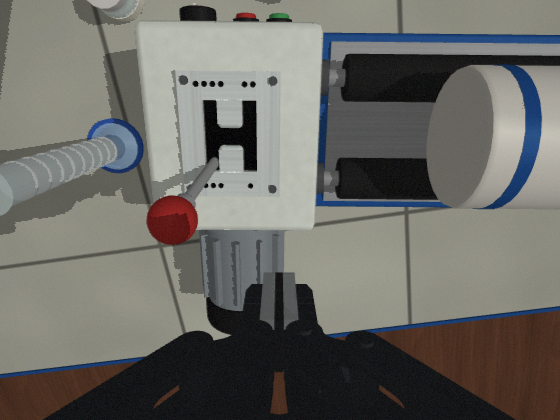

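View pics/a12s.png

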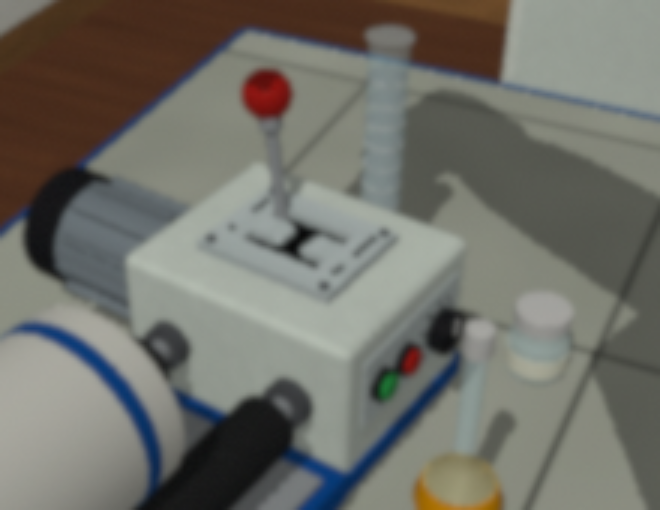

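Run:
```python
from h import *
import h
from fit import w,knobm
P=[.5949,-.1617,-.1522]
for f in(.22,.25,.28): print(f,[proj(c,w(P,knobm(f,.2))).round(1) for c in("wrist","side","top")])
for c,n in(("wrist","a12"),("side","a12f"),("top","a12t")):
    im=cv2.imread(f"pics/{n}.png").astype(int)
    m=((im[...,2]>1.6*im[...,1]+15)&(im[...,2]>1.6*im[...,0]+15)).astype(np.uint8)
    k,l,s,ce=cv2.connectedComponentsWithStats(m)
    for i in range(1,k):
        if 60<s[i,4]<4000:print(c,ce[i].round(1),s[i], s[i,:2]+s[i,2:4]/2-.5)
for u,q in [((177,72),(-.058,-.047)),((280,71),(-.058,.047)),((283,194),(.058,.047))]:
    print(u,proj("wrist",w(P,(*q,.154))))
```

```text
0.22 [array([170.7, 206.9]), array([282.3, 131.1]), array([363.3, 170.9])]
0.25 [array([172.2, 213.3]), array([280.1, 130.9]), array([363.4, 168.7])]
0.28 [array([173.8, 219.5]), array([278. , 130.9]), array([363.5, 166.5])]
wrist [245.6  15.2] [236  13  20   6  89] [245.5  15.5]
wrist [171.8 219.7] [ 147  196   51   49 1947] [172. 220.]
side [278.5 131. ] [271 124  16  15 191] [278.5 131. ]
(177, 72) [176.3371  70.1999]
(280, 71) [281.9176  70.6676]
(283, 194) [281.0919 195.9092]
```

```bash
python3 -c "
from bench import manip
print(manip.job_done(), manip.get_obs()['time'])"
```

```text
the job is handed in; nothing more can be done
the job is handed in; nothing more can be done
```

The lever is in third gear, in the far right slot, and I handed the job in at about 22.6 s of the 51 s allowed. I pushed with shut fingertips only: about 10 mm forward to neutral, across to the right column, then forward to the stop. It did not go into fourth.

**Lever home:** With the arm withdrawn, the wrist camera puts the knob at mill (53, -38) mm, against (52.5, -36.3) mm for home. The side camera's knob position is within half a pixel of the fully home prediction. The push force rose from about 3 N of sliding friction to about 7 N at the stop.

**Surroundings:** The arm stayed clear of the jar, flask, cylinder and pot. The jar and the cylinder look undisturbed in the last pictures. The pot and flask do too where the side view shows them, by eye only. At hand-in the arm touched nothing, with the wrist force at about 0.

**Checks that disagreed or were incomplete:**
- While pushing into the stop, the fingertips travelled about 4.5 mm farther than my geometry predicted before the force clearly rose. I put this down to give in the arm or fingers.
- The network's knob position with the fingers in front of the knob read several mm short (45 to 47 mm), so I did not use it.
- My colour search found no knob in the last top picture, so the final check rests on the wrist and side cameras.

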